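# Line up the impact sockets on their rail

## Task

Put the four loose impact sockets away on the aluminium rail in order of size: the smallest on the ring next to the carrying handle, growing ring by ring to the largest at the other end. Each must stand upright with its hexagon opening up, centred on its own ring. Leave the torch, the gear motor and the screwdriver as they are.

Things in the scene. Friction and masses are not known exactly. Their poses are not given: they have to be found in the camera images.
- socket_a: the smallest of four dark steel impact sockets: a plain round cylinder 28 mm across, 40 mm tall, standing upright on the bench with its hexagon opening up. Origin at the centre of its underside, z up through the opening; under 0.9 kg; round, so it may be gripped at any yaw
- socket_b: the second smallest of four dark steel impact sockets: a plain round cylinder 38 mm across, 49 mm tall, standing upright on the bench with its hexagon opening up. Origin at the centre of its underside, z up through the opening; under 0.9 kg; round, so it may be gripped at any yaw
- socket_c: the second largest of four dark steel impact sockets: a plain round cylinder 48 mm across, 58 mm tall, standing upright on the bench with its hexagon opening up. Origin at the centre of its underside, z up through the opening; under 0.9 kg; round, so it may be gripped at any yaw
- socket_d: the largest of four dark steel impact sockets: a plain round cylinder 58 mm across, 67 mm tall, standing upright on the bench with its hexagon opening up. Origin at the centre of its underside, z up through the opening; under 0.9 kg; round, so it may be gripped at any yaw
- rail: socket rail: a fixed flat aluminium bar 90 mm wide (its x), 420 mm long (its y), 12 mm thick, lying on the bench. Four equal black rings (70 mm outside, painted flush, with a centre dot) are marked on its top along its centreline at y = -114, -38, +38 and +114 mm. Origin at the centre of its underside, so its top is at z = 12 mm
- handle: black carrying handle on a dark steel foot, fixed on one end of the rail, 190 mm from the rail's middle (at its +y or its -y end, it varies), 76 mm from the centre of the nearest ring: a round-bar arch across the rail, 72 mm wide, rising 50 mm above the rail's top. The other end has two low round rubber buttons, 16 mm across and 8 mm high. Origin at the centre of its foot, on the rail's top
- torch: bystander: black torch standing on end, 34 mm across, 130 mm tall, easily tipped; origin at the centre of its underside
- motor: bystander: grey gear motor lying on the bench, about 150 mm long (its x), 56 mm wide, 52 mm high; origin on the bench under its middle
- driver: bystander: red-handled screwdriver, 200 mm long (its x), lying on the bench beyond the rail, roughly along it; origin on the bench near its middle
There are look-alikes about, which are no part of the job. What is shaped like the socket_c but pink or yellow is not meant.

How it is judged:
By the outcome, as a careful person would: the job done as asked, in the order asked, and still so for the second after the job is handed in, with the robot touching nothing.
It also fails if it takes over 96 s, if anything falls off the work surface, if the arm or the gripper's body presses on something with over 40 N, if the wrist force passes 120 N, or if a joint passes its speed limit or range.

## Robot

A 6-joint arm with a two-finger parallel gripper is mounted at the origin on the work surface. World frame = base frame: x ahead of the robot, y to its left, z up, the work surface at z = 0. Lengths are in m, angles in rad, forces in N, time in s.
With the tool pointing down it reaches from about 0.35 to 0.975 m from the base axis. Payload 4.9 kg.
Tool frame: the origin (TCP) lies between the finger pads; the fingertips stand 14 mm ahead of it and the grasp point (between the pads) lies 5 mm behind it (manip.finger_overhang is the distance from the TCP to the fingertips, in m); z points along the fingers, y is the line along which they close (so a half turn about z gives the same grasp; the last joint's range is limited). The gripper opens to 85 mm and grips with 20 to 120 N. Pads are 22 mm wide; open, the fingers measure 114 mm over their backs; the gripper's body (76 mm by 85 mm) begins 54 mm behind the grasp point. The pads swing forward as they close: fully open they stand 13 mm farther back than shut.
Start: joints at [0.995, 0.053, 1.613, -0, 1.476, -0.119], TCP at [0.276, 0.561, 0.245] pointing down, gripper open.
Joint ranges: [-3.01, 3.01], [-1.01, 2.22], [0.06, 2.58], [-1.02, 4.17], [0.09, 2.62], [-3.14, 3.14]. Speed limits (rad/s): [2.57, 2.57, 3.14, 3.14, 3.14, 3.14].

## Interface

Orientations are given as a unit quaternion [w, x, y, z].
In Python, from plant import manip, grab_frame gives the robot as it stands.
- The arm moves only by the tool servo_tool, never from a script. Its argument "deltas" is a list that holds one entry, the list of rows, each a list of 5 numbers: the opening in per cent of the stroke, from 0 (shut) to 100 (fully open), then the shift along the world's x, y, z in m, then the turn about the world's z in degrees. A call has exactly 8 rows; each row shifts and turns the commanded pose from where the row before left it; what a row does not reach is not made up. A row lasts 1/10 s, in which the tool goes at most 50 mm and 8.59 degrees, less where a joint would pass 70% of its speed; a pose out of reach is approached as far as the arm can. A call is refused whole if a number of a shift passes 0.05 or a number of a turn 8.59, either way. A call with a gripper value outside its range is refused whole. The fingers move at their own pace and stop on an object; the grip force is fixed at half the most. Time passes only in rows, so rows that do not move let the fingers close, or fill a call up. It gives the time, the measured TCP pose, the force, the opening and the grip force at its end, in the units of the state.
- manip.state(): the state, without advancing time (a new reading comes with each control period).
- grab_frame(name): name is "side" or "top" or "wrist"; returns a dict with "pixels" (384x512x3 uint8, red, green, blue), "z_map" (384x512 float32, m along the optical axis (not along the pixel's ray), 0 where there is no reading), "fx", "fy", "cx", "cy" (pixels), "rvec" (rotation vector, rad) and "tvec" (3), from world to camera coordinates, as OpenCV has them; the wrist camera has in their place "T_tool_cam" (4x4, takes a point from camera to tool coordinates, whose origin is the TCP and whose axes are the flange's). Camera axes: x right, y down, z forward; pixel columns grow to the right and rows downward; lengths in m; the calibration is good to about 2 mm. A picture is of the moment at which its call begins: read the wrist's pose just before it.
- manip.job_done(): hands the job in; it is judged then, once.
The state is a dict: "time": time; "joint_pos": joint angles; "joint_vel": joint speeds; "joint_efforts": joint torques, N m; "tool_pos": TCP position; "tool_rot": TCP orientation; "contact_force": force on the tool from outside, world axes, zero at the start; "ft_torque": the same for the moment, N m; "gripper_width": opening from 0.0 (shut) to 1.0 (fully open); "grasp_force": force on a finger pad.
Only numpy, scipy, OpenCV 4.12 (cv2) and the standard library are available. Lean on these libraries where they do the work, as an engineer would, in place of code of your own. Each camera call takes 0.05 s, during which the arm holds its last target. There are 200 camera calls.

## Working session

There is one attempt and no reset: what is moved stays moved. The work goes in short steps, Python scripts to look and compute and a tool call to move; the robot and the scene stay as the last step left them, time stands still between calls to the robot, and variables do not carry over. Pictures are saved under pics/ and viewed, at most 14 in all, crops included, and the job is handed in when it is done.

Besides the shell and the picture viewer there is one more tool, called after "Call:" as name(argument=value, ...), one argument or row to a line, values as JSON. servo_tool: Moves the arm, as the interface text tells. Its arguments: {"type":"object","properties":{"deltas":{"type":"array"}},"required":["deltas"]}

```bash
mkdir -p pics; cat > h.py <<'E'
import numpy as np, cv2, pickle
from plant import manip, grab_frame
def snap(n,tag):
    s=manip.state(); f=grab_frame(n); f['state']=s
    pickle.dump(f,open(f'pics/{tag}.pkl','wb'))
    cv2.imwrite(f'pics/{tag}.png',cv2.cvtColor(f['pixels'],cv2.COLOR_RGB2BGR)); return f
def load(tag): return pickle.load(open(f'pics/{tag}.pkl','rb'))
def cam(f):
    "world->cam R,t"
    if 'rvec' in f:
        return cv2.Rodrigues(np.array(f['rvec'],float))[0], np.array(f['tvec'],float).ravel()
    from scipy.spatial.transform import Rotation as Ro
    w,x,y,z=f['state']['tool_rot']; T=np.eye(4); T[:3,:3]=Ro.from_quat([x,y,z,w]).as_matrix(); T[:3,3]=f['state']['tool_pos']
    T=np.linalg.inv(T@np.array(f['T_tool_cam'])); return T[:3,:3],T[:3,3]
def ray(f,u,v):
    R,t=cam(f); return -R.T@t, R.T@np.array([(u-f['cx'])/f['fx'],(v-f['cy'])/f['fy'],1])
def at_z(f,u,v,z):
    o,d=ray(f,u,v); return o+d*(z-o[2])/d[2]
def depth(f,u,v):
    o,d=ray(f,u,v); u,v=int(round(u)),int(round(v)); p=f['z_map'][v-1:v+2,u-1:u+2]; return o+d*np.median(p[p>0]) if (p>0).any() else None
def tri(f,a,g,b):
    o,d=ray(f,*a);p,e=ray(g,*b); k=np.linalg.lstsq(np.c_[d,-e],p-o,rcond=None)[0]; return (o+d*k[0]+p+e*k[1])/2
E
python3 - <<'E'
from h import *
a=snap('top','top0');b=snap('side','side0')
print(manip.state()); print(cam(a)[0].T@-cam(a)[1],cam(b)[0].T@-cam(b)[1],manip.finger_overhang)
E
```

```text
{'time': 0.1, 'joint_pos': array([ 9.94977254e-01,  5.33306973e-02,  1.61413696e+00, -1.70139813e-05,
        1.47601018e+00, -1.19009414e-01]), 'joint_vel': array([-0.00180408,  0.00020544, -0.00544652,  0.0013055 , -0.00229128,
        0.00025875]), 'joint_efforts': array([ 7.04856120e-04, -3.94903636e+01, -3.71363854e+01, -1.05410529e-04,
        3.85225634e-03,  5.29403039e-06]), 'tool_pos': array([0.27539648, 0.56046106, 0.24417301]), 'tool_rot': array([-3.12959412e-04,  2.26423178e-01,  9.74028570e-01, -8.89159525e-04]), 'contact_force': array([ 0.00475959, -0.53783184,  0.22152021]), 'ft_torque': array([-0.01833036,  0.02063526, -0.04804184]), 'grasp_force': 0.0, 'gripper_width': 1.0021516768352143}
[ 0.26165618 -0.009949    1.53141998] [ 0.35412427 -0.86067189  0.94708108] 0.014
```

View pics/top0.png

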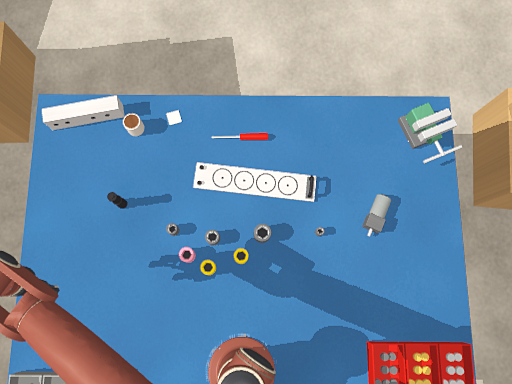

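View pics/side0.png

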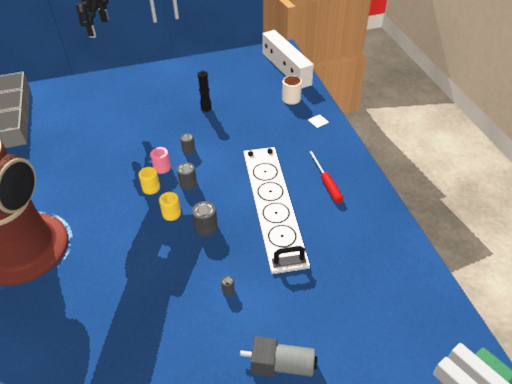

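Top picture: four dark sockets at about (172,229), (212,237), (262,233) and (320,231). The look-alikes are pink (187,255) and yellow (208,267) and (241,256). Rings lie at about (222,178), (244,180), (266,183) and (288,185), with the handle at (312,187), which is the -y end in the world. The side view agrees: dark sockets (188,144), (187,177), (204,218), (228,286); handle (289,257). I'll enlarge both views to check the choice.

```bash
python3 - <<'E'
from h import *
a=cv2.imread('pics/top0.png')[155:285,150:340]; b=cv2.imread('pics/side0.png')[125:305,130:320]
cv2.imwrite('pics/c_top.png',cv2.resize(a,None,fx=4,fy=4,interpolation=cv2.INTER_CUBIC))
cv2.imwrite('pics/c_side.png',cv2.resize(b,None,fx=3.3,fy=3.3,interpolation=cv2.INTER_CUBIC))
f=load('top0');g=load('side0')
for n,p in dict(b=(172,229),c=(212,237),d=(262,233),a=(320,231),r1=(222,178),r4=(288,185),torch=(112,197),motor=(378,210)).items(): print(n,at_z(f,*p,.05).round(3),depth(f,*p).round(3))
E
```

```text
b [0.449 0.233 0.05 ] [0.453 0.238 0.019]
c [0.424 0.1   0.05 ] [0.427 0.102 0.024]
d [ 0.438 -0.065  0.05 ] [ 0.441 -0.065  0.027]
a [ 0.446 -0.256  0.05 ] [ 0.45  -0.261  0.017]
r1 [0.624 0.07  0.05 ] [0.633 0.072 0.013]
r4 [ 0.601 -0.153  0.05 ] [ 0.61  -0.156  0.011]
torch [0.556 0.438 0.05 ] [0.54  0.413 0.133]
motor [ 0.517 -0.451  0.05 ] [ 0.517 -0.451  0.052]
```

View pics/c_top.png

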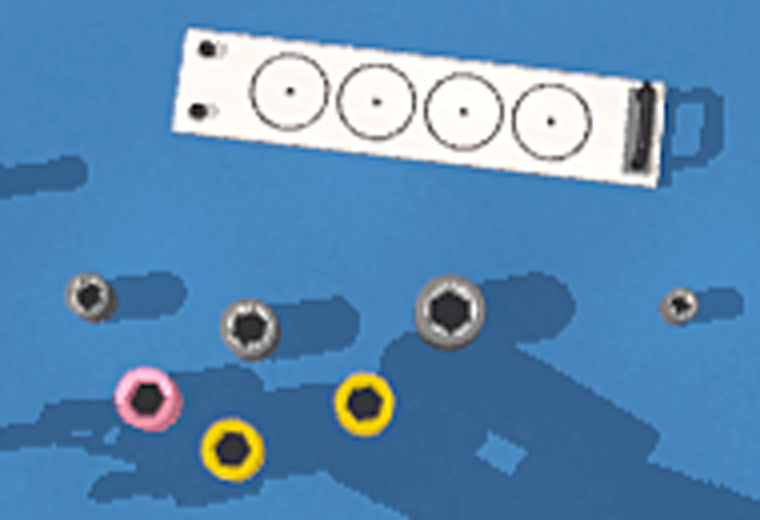

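View pics/c_side.png

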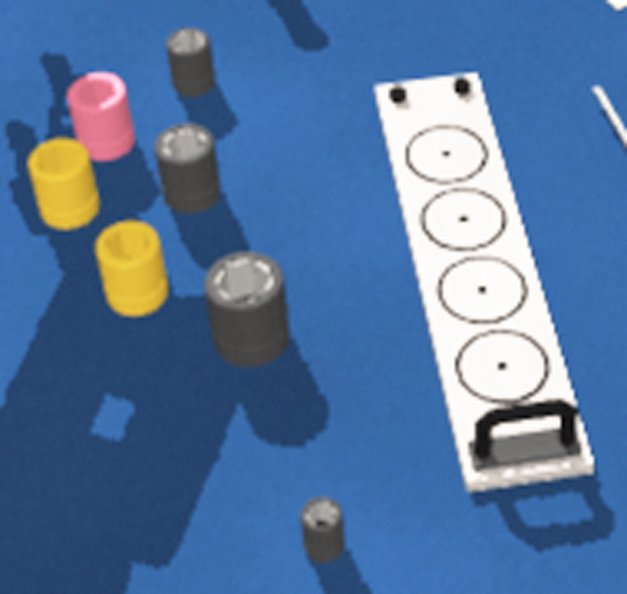

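Crops: the dark rims in the top crop are b (89,295), c (249,325), d (449,310) and a (680,304), clearly separate from the pink (148,399) and yellow (232,450), (363,404). Ring dots are at (290,91), (376,101), (463,112) and (550,121), and the handle is at the right, at (641,127).

```bash
python3 - <<'E'
from h import *
f=load('top0');g=load('side0')
T=lambda p:((p[0]+.5)/4-.5+150,(p[1]+.5)/4-.5+155); S=lambda p:((p[0]+.5)/3.3-.5+130,(p[1]+.5)/3.3-.5+125)
P=dict(b=((89,295),(189,42),.049),c=((249,325),(187,141),.058),d=((449,310),(245,280),.067),a=((680,304),(323,512),.040),
r1=((290,91),(445,154),.012),r2=((376,101),(463,219),.012),r3=((463,112),(482,290),.012),r4=((550,121),(502,366),.012),
pink=((148,399),(99,92),.058),y1=((232,450),(62,158),.058),y2=((363,404),(130,240),.058))
for n,(t,s,z) in P.items(): print(n,tri(f,T(t),g,S(s)).round(3),at_z(f,*T(t),z).round(4),at_z(g,*S(s),z).round(4))
s=manip.state();print(s['time'])
E
```

```text
b [0.452 0.233 0.05 ] [0.4516 0.2334 0.049 ] [0.4522 0.2342 0.049 ]
c [0.427 0.1   0.06 ] [0.4265 0.0999 0.058 ] [0.4272 0.1023 0.058 ]
d [ 0.44  -0.064  0.065] [ 0.4388 -0.0636  0.067 ] [ 0.4401 -0.0653  0.067 ]
a [ 0.449 -0.257  0.039] [ 0.4482 -0.2565  0.04  ] [ 0.4498 -0.2576  0.04  ]
r1 [0.634 0.072 0.014] [0.6353 0.072  0.012 ] [0.6336 0.0739 0.012 ]
r2 [ 0.626 -0.003  0.013] [ 0.6268 -0.0027  0.012 ] [ 0.6258 -0.0019  0.012 ]
r3 [ 0.617 -0.078  0.012] [ 0.6175 -0.078   0.012 ] [ 0.6174 -0.0781  0.012 ]
r4 [ 0.609 -0.153  0.012] [ 0.6099 -0.1532  0.012 ] [ 0.6089 -0.1531  0.012 ]
pink [0.367 0.181 0.059] [0.3658 0.1807 0.058 ] [0.3682 0.1818 0.058 ]
y1 [0.327 0.112 0.058] [0.3253 0.1115 0.058 ] [0.3285 0.112  0.058 ]
y2 [0.364 0.006 0.059] [0.3629 0.006  0.058 ] [0.3661 0.0076 0.058 ]
0.1
```

Both views agree on the heights (0.050, 0.060, 0.065, 0.039 and the rail top at 0.012) and the 76 mm ring spacing holds. Socket a comes first, with the fingers closing across the rail (a turn of −70.3°).

Call:
servo_tool(
  deltas=[
    [[100,0.02,-0.045,0,-8],[100,0.02,-0.045,0,-8],[100,0.02,-0.045,0,-8],[100,0.02,-0.045,0,-8],[100,0.02,-0.045,0,-8],[100,0.02,-0.045,0,-8],[100,0.02,-0.045,0,-8],[100,0.02,-0.045,0,-8]],
  ],
)

```text
time: 0.9
tool_pos: [0.4358, 0.199, 0.2449]
tool_rot: [-0.0, 0.71, 0.704, -0.0]
contact_force: [0.7, 0.2, 0.4]
gripper_width: 0.999
grasp_force: 0.0
```

Call:
servo_tool(
  deltas=[
    [[100,0,-0.045,0,-3],[100,0,-0.045,0,-3.3],[100,0,-0.045,0,0],[100,0,-0.045,0,0],[100,0,-0.045,0,0],[100,0,-0.045,0,0],[100,0,-0.045,0,0],[100,0,-0.045,0,0]],
  ],
)

```text
time: 1.7
tool_pos: [0.4351, -0.1608, 0.245]
tool_rot: [-0.0, 0.746, 0.666, 0.0]
contact_force: [1.7, 1.3, -0.0]
gripper_width: 1.004
grasp_force: 0.0
```

Call:
servo_tool(
  deltas=[
    [[100,0.004,-0.024,0,0],[100,0.004,-0.024,0,0],[100,0.004,-0.024,-0.02,0],[100,0.002,-0.024,-0.02,0],[100,0,0,-0.02,0],[100,0,0,-0.02,0],[100,0,0,0,0],[100,0,0,0,0]],
  ],
)

```text
time: 2.5
tool_pos: [0.4494, -0.2549, 0.165]
tool_rot: [-0.001, 0.746, 0.666, -0.0]
contact_force: [-0.7, 0.2, -0.5]
gripper_width: 0.999
grasp_force: 0.0
```

```bash
python3 - <<'E'
from h import *
f=snap('wrist','w1'); R,t=cam(f); print(f['state']['tool_pos'],R.T@-t, f['T_tool_cam'])
p=R@np.array([.449,-.257,.04])+t; print(p[0]/p[2]*f['fx']+f['cx'],p[1]/p[2]*f['fy']+f['cy'])
E
```

```text
[ 0.44937818 -0.25485529  0.16501161] [ 0.45777264 -0.17878965  0.2939314 ] [[ 9.59177959e-04 -9.52891961e-01 -3.03308409e-01  7.66110015e-02]
 [ 9.99999516e-01  8.47187627e-04  5.00807795e-04 -3.71762737e-04]
 [-2.20256590e-04 -3.03308742e-01  9.52892312e-01 -1.28869616e-01]
 [ 0.00000000e+00  0.00000000e+00  0.00000000e+00  1.00000000e+00]]
257.06110400652454 190.40317839307855
```

View pics/w1.png

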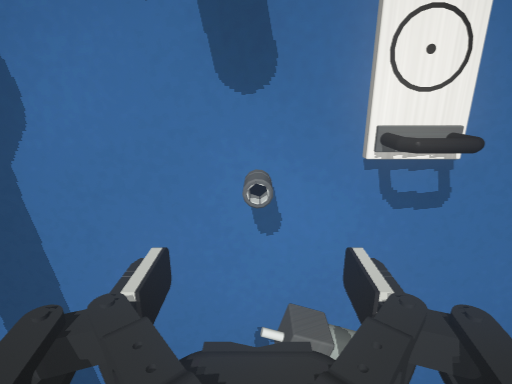

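Wrist view: socket a's rim is centred at about (258,191), where it was predicted (257,190). The last ring's dot is at (431,48), with the handle arch at (430,143) beside it. I'll refine both, then descend.

```bash
python3 - <<'E'
from h import *
f=load('w1'); print(at_z(f,258,191,.04),at_z(f,431,48,.012),depth(f,431,48)); 
E
```

```text
[ 0.44976722 -0.25764478  0.04      ] [ 0.61030405 -0.15534973  0.012     ] [ 0.60966848 -0.1554474   0.01317476]
```

Call:
servo_tool(
  deltas=[
    [[100,0,-0.0025,-0.035,0],[100,0,0,-0.035,0],[100,0,0,-0.035,0],[100,0,0,-0.03,0],[100,0,0,-0.01,0],[0,0,0,0,0],[0,0,0,0,0],[0,0,0,0,0]],
  ],
)

```text
time: 3.35
tool_pos: [0.4513, -0.2588, 0.0228]
tool_rot: [0.002, 0.746, 0.666, 0.0]
contact_force: [0.2, -0.6, 0.6]
gripper_width: 0.514
grasp_force: 0.0
```

Call:
servo_tool(
  deltas=[
    [[0,0,0,0,0],[0,0,0,0,0],[0,0,0,0,0],[0,0,0,0,0],[0,0,0,0,0],[0,0,0,0,0],[0,0,0,0,0],[0,0,0,0,0]],
  ],
)

```text
time: 4.15
tool_pos: [0.4509, -0.2586, 0.0225]
tool_rot: [0.002, 0.746, 0.666, 0.0]
contact_force: [-1.2, 0.8, 6.5]
gripper_width: 0.309
grasp_force: 58.9
```

Call:
servo_tool(
  deltas=[
    [[0,0,0,0.02,0],[0,0,0,0.04,0],[0,0,0,0.04,0],[0,0.03,0.02,0,0],[0,0.035,0.0225,0,0],[0,0.035,0.022,0,0],[0,0.035,0.022,0,0],[0,0.025,0.016,0,0]],
  ],
)

```text
time: 4.95
tool_pos: [0.6114, -0.1535, 0.1205]
tool_rot: [0.0, 0.746, 0.666, 0.0]
contact_force: [0.8, -1.0, -1.7]
gripper_width: 0.308
grasp_force: 59.5
```

Call:
servo_tool(
  deltas=[
    [[0,0,0,-0.03,0],[0,0,0,-0.03,0],[0,0,0,-0.01,0],[0,0,0,0,0],[0,0,0,0,0],[0,0,0,0,0],[0,0,0,0,0],[0,0,0,0,0]],
  ],
)

```text
time: 5.75
tool_pos: [0.6103, -0.1555, 0.0516]
tool_rot: [0.001, 0.746, 0.666, 0.0]
contact_force: [0.8, -0.3, -0.5]
gripper_width: 0.315
grasp_force: 59.5
```

```bash
python3 - <<'E'
from h import *
f=snap('wrist','w2'); s=snap('side','s2'); t=snap('top','t2')
a=cv2.resize(cv2.imread('pics/w2.png')[60:260,130:400],None,fx=2,fy=2,interpolation=cv2.INTER_CUBIC)
b=cv2.resize(cv2.imread('pics/s2.png')[150:300,180:330],None,fx=2.6667,fy=2.6667,interpolation=cv2.INTER_CUBIC)
cv2.imwrite('pics/v2.png',np.hstack([a,b[:,:260]]) if 0 else a)
print(f['state']['tool_pos'],f['state']['gripper_width'])
for p in [(.610,-.154,.012),(.610,-.154,.072),(.6175,-.078,.012)]:
    R,tt=cam(f);q=R@np.array(p)+tt;print(p,q[0]/q[2]*f['fx']+f['cx'],q[1]/q[2]*f['fy']+f['cy'])
E
```

```text
[ 0.6103417  -0.15548652  0.05164791] 0.3146642429123024
(0.61, -0.154, 0.012) 256.25526263713493 225.956063935239
(0.61, -0.154, 0.072) 256.3361322044704 284.3474224415593
(0.6175, -0.078, 0.012) 254.19414286526677 94.83339444023731
```

View pics/v2.png

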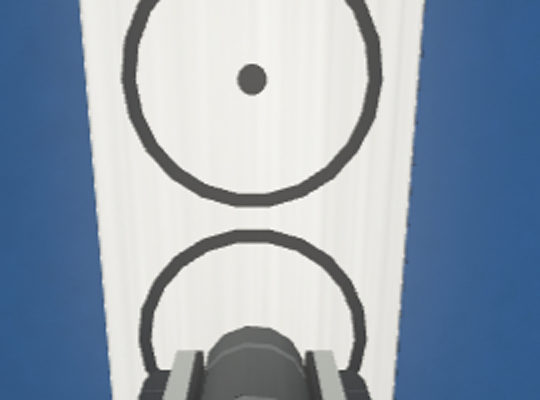

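The wrist view shows socket a in the grip above the last ring. That ring's far edge is at image pixel (256,175), and the next ring's dot is at (256,99.5).

```bash
python3 - <<'E'
from h import *
f=load('w2'); print(at_z(f,256,99.3,.012),at_z(f,256.5,174.8,.012),at_z(f,200,222,.012),at_z(f,313,222,.012), at_z(f,257,230,.032))
E
```

```text
[ 0.61820269 -0.08037564  0.012     ] [ 0.61377495 -0.12193883  0.012     ] [ 0.57622128 -0.14751537  0.012     ] [ 0.64469832 -0.15530319  0.012     ] [ 0.61112668 -0.14754136  0.032     ]
```

Call:
servo_tool(
  deltas=[
    [[0,0,0.0015,-0.008,0],[0,0,0,-0.005,0],[0,0,0,-0.003,0],[0,0,0,-0.001,0],[0,0,0,0,0],[0,0,0,0,0],[0,0,0,0,0],[0,0,0,0,0]],
  ],
)

```text
time: 6.7
tool_pos: [0.609, -0.1532, 0.0345]
tool_rot: [-0.001, 0.746, 0.666, -0.001]
contact_force: [-6.7, 2.0, 10.4]
gripper_width: 0.31
grasp_force: 60.5
```

Light contact of 10 N, so it is seated. I release and rise.

Call:
servo_tool(
  deltas=[
    [[50,0,0,0,0],[50,0,0,0,0],[100,0,0,0,0],[100,0,0,0,0],[100,0,0,0,0],[100,0,0,0.03,0],[100,0,0,0.05,0],[100,0,0,0.05,0]],
  ],
)

```text
time: 7.5
tool_pos: [0.6087, -0.1533, 0.1634]
tool_rot: [-0.001, 0.746, 0.666, -0.001]
contact_force: [1.2, -0.7, -0.5]
gripper_width: 0.998
grasp_force: 0.0
```

```bash
python3 - <<'E'
from h import *
f=snap('wrist','w3'); print(f['state']['tool_pos'])
a=cv2.resize(cv2.imread('pics/w3.png')[0:384,100:420],None,fx=1.5,fy=1.5,interpolation=cv2.INTER_CUBIC)
cv2.imwrite('pics/v3.png',a)
E
```

```text
[ 0.60871256 -0.15326716  0.16337034]
```

View pics/v3.png

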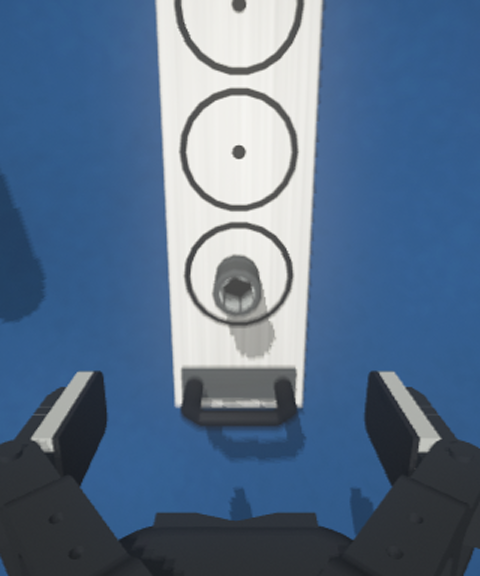

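Socket a stands upright in its ring: the rim is centred at crop (237,290), and the ring spans x 185–293 and y 222–326. The next dots are at (238,152) and (239,5). I'll check the offset.

```bash
cat >> h.py <<'E'
def C(p,k=1.5,ox=100,oy=0): return ((p[0]+.5)/k-.5+ox,(p[1]+.5)/k-.5+oy)
E
python3 - <<'E'
from h import *
f=load('w3')
e=lambda x,y,z=.012: at_z(f,*C((x,y)),z)
print('rim',e(237,289.5,.052)); up,lo=e(238,222.5),e(239,325.5); print('ring',(up+lo)/2,np.linalg.norm(up-lo)); l,r=e(184.5,273),e(293,273);print((l+r)/2,np.linalg.norm(l-r))
print('bottom far edge',e(237,255),'near/far diff'); print('r3',e(238.5,152),'r2',e(239,5))
E
```

```text
rim [ 0.60902148 -0.15338115  0.052     ]
ring [ 0.60964612 -0.15692947  0.012     ] 0.06939336311681323
[ 0.60999504 -0.15503419  0.012     ] 0.07026413682995986
bottom far edge [ 0.61020334 -0.14303962  0.012     ] near/far diff
r3 [ 0.61807437 -0.08051524  0.012     ] r2 [ 0.62676482 -0.00431772  0.012     ]
```

```bash
cat >> h.py <<'E'
def pts(f,lo,hi,c,r):
    R,t=cam(f); v,u=np.mgrid[:384,:512]; z=f['z_map']; 
    P=np.stack([(u-f['cx'])/f['fx']*z,(v-f['cy'])/f['fy']*z,z],-1)-t; P=P@R
    m=(z>0)&(P[...,2]>lo)&(P[...,2]<hi)&(np.hypot(P[...,0]-c[0],P[...,1]-c[1])<r); return P[m]
def rim(f,h,c,r,tol=.004):
    "centre of the top rim: enclosing circle of points near height h"
    p=pts(f,h-tol,h+.006,c,r+.012); (x,y),q=cv2.minEnclosingCircle(p[:,:2].astype(np.float32)); return round(x,4),round(y,4),round(q,4),len(p),np.median(p[:,2]).round(4)
E
python3 - <<'E'
from h import *
f=load('w3'); print(rim(f,.052,(.609,-.1545),.014))
p=pts(f,.016,.06,(.609,-.1545),.03); print(p[:,:2].min(0),p[:,:2].max(0),p[:,2].max())
f=load('w1'); print(rim(f,.04,(.4497,-.2575),.014))
E
```

```text
(0.6089, -0.1552, 0.0144, 490, np.float64(0.0517))
[ 0.59460334 -0.16863568] [ 0.62224552 -0.14071375] 0.05436174004670074
(0.4488, -0.2599, 0.0142, 443, np.float64(0.0397))
```

Rim fit: socket a is at (0.6089,−0.1552) and its ring at about (0.6097,−0.156) in the same camera, so it is centred within about 1 mm. Next is socket b.

Call:
servo_tool(
  deltas=[
    [[100,-0.0198,0.0484,0,0],[100,-0.0198,0.0484,0,0],[100,-0.0198,0.0484,0,0],[100,-0.0198,0.0484,0,0],[100,-0.0198,0.0484,0,0],[100,-0.0198,0.0484,0,0],[100,-0.0198,0.0484,0,0],[100,-0.0194,0.0482,0,0]],
  ],
)

```text
time: 8.35
tool_pos: [0.4575, 0.2184, 0.1634]
tool_rot: [0.0, 0.746, 0.666, 0.0]
contact_force: [0.7, 0.1, -0.1]
gripper_width: 0.997
grasp_force: 0.0
```

Call:
servo_tool(
  deltas=[
    [[100,0,0,0,0],[100,0,0,0,0],[100,0,0,0,0],[100,0,0,0,0],[100,0,0,0,0],[100,0,0,0,0],[100,0,0,0,0],[100,0,0,0,0]],
  ],
)

```text
time: 9.15
tool_pos: [0.4586, 0.2164, 0.1633]
tool_rot: [-0.0, 0.746, 0.666, -0.0]
contact_force: [-0.6, -0.8, 0.5]
gripper_width: 0.996
grasp_force: 0.0
```

```bash
python3 - <<'E'
from h import *
f=snap('wrist','w4'); print(f['state']['tool_pos'],rim(f,.049,(.452,.233),.019))
E
```

```text
[0.45861333 0.21644331 0.16329715] (0.452, 0.2334, 0.0191, 915, np.float64(0.0488))
```

Call:
servo_tool(
  deltas=[
    [[100,-0.0065,0.018,0,0],[100,0,0,-0.035,0],[100,0,0,-0.035,0],[100,0,0,-0.035,0],[100,0,0,-0.023,0],[100,0,0,-0.008,0],[100,0,0,0,0],[0,0,0,0,0]],
  ],
)

```text
time: 10.0
tool_pos: [0.4531, 0.2351, 0.0287]
tool_rot: [0.0, 0.746, 0.666, 0.001]
contact_force: [-0.1, 0.1, 0.2]
gripper_width: 0.856
grasp_force: 0.0
```

Call:
servo_tool(
  deltas=[
    [[0,0,0,0,0],[0,0,0,0,0],[0,0,0,0,0],[0,0,0,0,0],[0,0,0,0,0],[0,0,0,0,0],[0,0,0,0,0],[0,0,0,0,0]],
  ],
)

```text
time: 10.8
tool_pos: [0.4531, 0.2352, 0.029]
tool_rot: [0.0, 0.746, 0.666, 0.001]
contact_force: [-0.9, -1.1, 6.6]
gripper_width: 0.433
grasp_force: 60.2
```

Call:
servo_tool(
  deltas=[
    [[0,0,0,0.02,0],[0,0,0,0.04,0],[0,0.0165,-0.0314,0.04,0],[0,0.02,-0.038,0,0],[0,0.02,-0.038,0,0],[0,0.02,-0.038,0,0],[0,0.02,-0.038,0,0],[0,0.02,-0.038,0,0]],
  ],
)

```text
time: 11.6
tool_pos: [0.5675, 0.0137, 0.1242]
tool_rot: [-0.0, 0.746, 0.666, -0.0]
contact_force: [-0.8, 1.3, -2.1]
gripper_width: 0.429
grasp_force: 60.6
```

Call:
servo_tool(
  deltas=[
    [[0,0.02,-0.038,0,0],[0,0.02,-0.038,0,0],[0,0.0085,-0.0161,-0.01,0],[0,0,0,-0.03,0],[0,0,0,-0.03,0],[0,0,0,0,0],[0,0,0,0,0],[0,0,0,0,0]],
  ],
)

```text
time: 12.4
tool_pos: [0.6171, -0.0768, 0.0567]
tool_rot: [0.001, 0.746, 0.666, 0.001]
contact_force: [0.0, 0.5, -1.7]
gripper_width: 0.43
grasp_force: 60.6
```

Call:
servo_tool(
  deltas=[
    [[0,0.001,-0.002,-0.006,0],[0,0,0,-0.005,0],[0,0,0,-0.003,0],[0,0,0,-0.002,0],[0,0,0,0,0],[0,0,0,0,0],[0,0,0,0,0],[0,0,0,0,0]],
  ],
)

```text
time: 13.2
tool_pos: [0.6171, -0.0788, 0.041]
tool_rot: [-0.0, 0.746, 0.666, -0.0]
contact_force: [-6.0, 1.9, 10.1]
gripper_width: 0.43
grasp_force: 62.0
```

Call:
servo_tool(
  deltas=[
    [[60,0,0,0,0],[60,0,0,0,0],[100,0,0,0,0],[100,0,0,0,0],[100,0,0,0,0],[100,0,0,0.03,0],[100,0,0,0.05,0],[100,0,0,0.05,0]],
  ],
)

```text
time: 14.0
tool_pos: [0.6159, -0.0785, 0.1687]
tool_rot: [-0.001, 0.746, 0.666, -0.001]
contact_force: [1.7, 0.2, 1.0]
gripper_width: 1.001
grasp_force: 0.0
```

```bash
python3 - <<'E'
from h import *
f=snap('wrist','w5'); print(f['state']['tool_pos'],rim(f,.061,(.618,-.0795),.019),rim(f,.052,(.609,-.1545),.014))
cv2.imwrite('pics/v5.png',cv2.resize(cv2.imread('pics/w5.png')[0:384,100:420],None,fx=1.5,fy=1.5,interpolation=cv2.INTER_CUBIC))
E
```

```text
[ 0.61589016 -0.07852759  0.16872892] (0.6165, -0.0803, 0.019, 907, np.float64(0.0607)) (0.6087, -0.1548, 0.0141, 398, np.float64(0.0515))
```

View pics/v5.png

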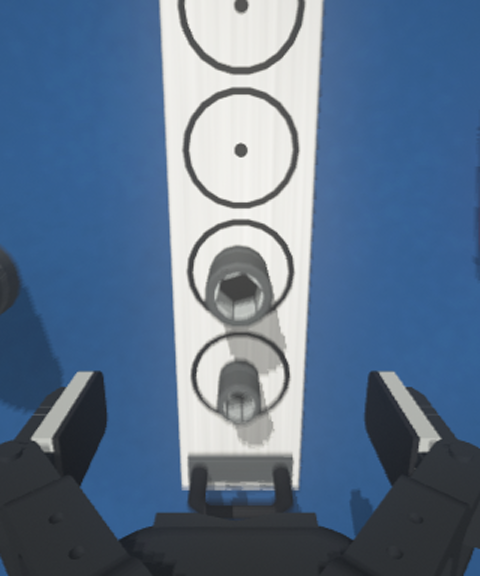

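Socket b stands in its ring at (0.6165,−0.0803), against (0.618,−0.0805) for the ring, so it is fine at 1.5 mm. The next dots are at crop (241,150) and (241,5). Now c.

Call:
servo_tool(
  deltas=[
    [[100,-0.0318,0.03,0,0],[100,-0.0318,0.03,0,0],[100,-0.0318,0.03,0,0],[100,-0.0318,0.03,0,0],[100,-0.0318,0.03,0,0],[100,-0.0318,0.03,0,0],[100,0,0,0,0],[100,0,0,0,0]],
  ],
)

```text
time: 14.85
tool_pos: [0.4259, 0.1017, 0.1688]
tool_rot: [0.001, 0.745, 0.667, 0.0]
contact_force: [-0.1, -0.5, -0.1]
gripper_width: 1.0
grasp_force: 0.0
```

```bash
python3 - <<'E'
from h import *
g=load('w5');e=lambda x,y: at_z(g,*C((x,y)),.012); print('r2',e(241,150),'r1',e(241,5))
f=snap('wrist','w6'); print(f['state']['tool_pos'],rim(f,.058,(.427,.1),.024))
E
```

```text
r2 [ 0.62686719 -0.00490368  0.012     ] r1 [0.63518479 0.07162596 0.012     ]
[0.42589708 0.10172457 0.16879165] (0.4251, 0.0988, 0.0242, 1403, np.float64(0.0578))
```

Call:
servo_tool(
  deltas=[
    [[100,0,-0.001,-0.035,0],[100,0,0,-0.035,0],[100,0,0,-0.035,0],[100,0,0,-0.022,0],[100,0,0,-0.008,0],[100,0,0,0,0],[0,0,0,0,0],[0,0,0,0,0]],
  ],
)

```text
time: 15.7
tool_pos: [0.4278, 0.1002, 0.0355]
tool_rot: [0.001, 0.746, 0.666, 0.001]
contact_force: [0.1, 0.4, -0.3]
gripper_width: 0.692
grasp_force: 0.0
```

Call:
servo_tool(
  deltas=[
    [[0,0,0,0,0],[0,0,0,0,0],[0,0,0,0,0],[0,0,0,0,0],[0,0,0,0,0],[0,0,0,0,0],[0,0,0,0,0],[0,0,0,0,0]],
  ],
)

```text
time: 16.5
tool_pos: [0.4273, 0.1004, 0.0356]
tool_rot: [0.001, 0.746, 0.666, 0.001]
contact_force: [-1.0, -1.1, 5.6]
gripper_width: 0.549
grasp_force: 62.5
```

Call:
servo_tool(
  deltas=[
    [[0,0,0,0.02,0],[0,0,0,0.04,0],[0,0,0,0.04,0],[0,0.04,-0.0207,0,0],[0,0.04,-0.0207,0,0],[0,0.04,-0.0207,0,0],[0,0.04,-0.0207,0,0],[0,0.0405,-0.0207,0,0]],
  ],
)

```text
time: 17.3
tool_pos: [0.6273, -0.004, 0.1326]
tool_rot: [-0.001, 0.746, 0.666, -0.0]
contact_force: [-0.1, 1.6, -3.2]
gripper_width: 0.55
grasp_force: 63.9
```

Call:
servo_tool(
  deltas=[
    [[0,0,0,0,0],[0,0,0,-0.02,0],[0,0,0,-0.03,0],[0,0,0,-0.02,0],[0,0,0,0,0],[0,0,0,0,0],[0,0,0,0,0],[0,0,0,0,0]],
  ],
)

```text
time: 18.1
tool_pos: [0.6278, -0.0033, 0.0659]
tool_rot: [0.001, 0.746, 0.666, 0.001]
contact_force: [0.6, 0.4, -3.9]
gripper_width: 0.549
grasp_force: 64.3
```

Call:
servo_tool(
  deltas=[
    [[0,0,0,-0.008,0],[0,0,0,-0.006,0],[0,0,0,-0.003,0],[0,0,0,-0.0025,0],[0,0,0,0,0],[0,0,0,0,0],[0,0,0,0,0],[0,0,0,0,0]],
  ],
)

```text
time: 18.9
tool_pos: [0.6265, -0.0032, 0.0476]
tool_rot: [-0.001, 0.746, 0.666, -0.001]
contact_force: [-11.4, 0.6, 16.3]
gripper_width: 0.548
grasp_force: 66.3
```

Call:
servo_tool(
  deltas=[
    [[75,0,0,0,0],[75,0,0,0,0],[100,0,0,0,0],[100,0,0,0,0],[100,0,0,0,0],[100,0,0,0.03,0],[100,0,0,0.05,0],[100,0,0,0.05,0]],
  ],
)

```text
time: 19.7
tool_pos: [0.6256, -0.0031, 0.1742]
tool_rot: [-0.001, 0.746, 0.666, -0.001]
contact_force: [0.2, -0.2, 0.6]
gripper_width: 0.997
grasp_force: 0.0
```

```bash
python3 - <<'E'
from h import *
f=snap('wrist','w7'); print(f['state']['tool_pos'],rim(f,.070,(.627,-.004),.024),rim(f,.061,(.618,-.0795),.019))
E
```

```text
[ 0.62560299 -0.00313198  0.1742086 ] (0.6261, -0.005, 0.0241, 1485, np.float64(0.0699)) (0.617, -0.0801, 0.0195, 726, np.float64(0.0606))
```

Socket c is centred within 1 mm. Now d.

Call:
servo_tool(
  deltas=[
    [[100,-0.0372,-0.0122,0,0],[100,-0.0372,-0.0122,0,0],[100,-0.0372,-0.0122,0,0],[100,-0.0372,-0.0122,0,0],[100,-0.0372,-0.0122,0,0],[100,0,0,0,0],[100,0,0,0,0],[100,0,0,0,0]],
  ],
)

```text
time: 20.55
tool_pos: [0.4415, -0.0643, 0.1747]
tool_rot: [0.0, 0.746, 0.666, 0.0]
contact_force: [0.7, 0.4, 0.2]
gripper_width: 1.002
grasp_force: 0.0
```

```bash
python3 - <<'E'
from h import *
f=snap('wrist','w8'); print(f['state']['tool_pos'],rim(f,.067,(.4395,-.064),.029))
E
```

```text
[ 0.44147477 -0.06425169  0.17467897] (0.4396, -0.0666, 0.0293, 2092, np.float64(0.0669))
```

Call:
servo_tool(
  deltas=[
    [[100,-0.001,-0.0005,-0.035,0],[100,0,0,-0.035,0],[100,0,0,-0.035,0],[100,0,0,-0.022,0],[100,0,0,-0.008,0],[100,0,0,0,0],[0,0,0,0,0],[0,0,0,0,0]],
  ],
)

```text
time: 21.4
tool_pos: [0.4411, -0.0651, 0.041]
tool_rot: [0.001, 0.746, 0.666, 0.001]
contact_force: [-3.1, 0.4, 7.9]
gripper_width: 0.692
grasp_force: 6.1
```

Call:
servo_tool(
  deltas=[
    [[0,0,0,0,0],[0,0,0,0,0],[0,0,0,0,0],[0,0,0,0,0],[0,0,0,0,0],[0,0,0,0,0],[0,0,0,0,0],[0,0,0,0,0]],
  ],
)

```text
time: 22.2
tool_pos: [0.4409, -0.0652, 0.0413]
tool_rot: [0.001, 0.746, 0.666, 0.001]
contact_force: [-2.0, 0.3, 4.5]
gripper_width: 0.668
grasp_force: 65.8
```

Call:
servo_tool(
  deltas=[
    [[0,0,0,0.02,0],[0,0,0,0.04,0],[0,0,0,0.04,0],[0,0.039,0.0277,0,0],[0,0.039,0.0277,0,0],[0,0.039,0.0277,0,0],[0,0.039,0.0277,0,0],[0,0.039,0.0276,0,0]],
  ],
)

```text
time: 23.0
tool_pos: [0.6347, 0.075, 0.1374]
tool_rot: [-0.001, 0.746, 0.666, -0.001]
contact_force: [-0.5, -0.9, -5.6]
gripper_width: 0.668
grasp_force: 68.2
```

Call:
servo_tool(
  deltas=[
    [[0,0,0,0,0],[0,0,0,-0.02,0],[0,0,0,-0.03,0],[0,0,0,-0.02,0],[0,0,0,0,0],[0,0,0,0,0],[0,0,0,0,0],[0,0,0,0,0]],
  ],
)

```text
time: 23.8
tool_pos: [0.636, 0.0736, 0.0714]
tool_rot: [0.001, 0.746, 0.666, 0.001]
contact_force: [-0.1, -0.4, -7.4]
gripper_width: 0.663
grasp_force: 68.6
```

Call:
servo_tool(
  deltas=[
    [[0,0.0005,-0.0005,-0.008,0],[0,0,0,-0.006,0],[0,0,0,-0.003,0],[0,0,0,-0.002,0],[0,0,0,0,0],[0,0,0,0,0],[0,0,0,0,0],[0,0,0,0,0]],
  ],
)

```text
time: 24.6
tool_pos: [0.6351, 0.0731, 0.0534]
tool_rot: [-0.0, 0.746, 0.666, -0.001]
contact_force: [-10.5, 0.2, 11.3]
gripper_width: 0.664
grasp_force: 70.6
```

Call:
servo_tool(
  deltas=[
    [[85,0,0,0,0],[85,0,0,0,0],[100,0,0,0,0],[100,0,0,0,0],[100,0,0,0,0],[100,0,0,0.03,0],[100,0,0,0.05,0],[100,0,0,0.05,0]],
  ],
)

```text
time: 25.4
tool_pos: [0.6341, 0.0731, 0.1802]
tool_rot: [-0.001, 0.746, 0.666, -0.001]
contact_force: [2.1, -0.1, 0.8]
gripper_width: 1.001
grasp_force: 0.0
```

Call:
servo_tool(
  deltas=[
    [[100,-0.04,0,0.02,0],[100,-0.04,0,0,0],[100,-0.04,0,0,0],[100,-0.04,0,0,0],[100,0,0,0,0],[100,0,0,0,0],[100,0,0,0,0],[100,0,0,0,0]],
  ],
)

```text
time: 26.2
tool_pos: [0.4764, 0.0731, 0.2007]
tool_rot: [0.0, 0.746, 0.666, 0.0]
contact_force: [0.1, 0.1, -0.6]
gripper_width: 0.998
grasp_force: 0.0
```

```bash
python3 - <<'E'
from h import *
w=snap('wrist','w9'); f=snap('top','t9'); s=snap('side','s9'); print(w['state']['tool_pos'],w['state']['contact_force'])
print(rim(w,.079,(.635,.073),.029),rim(w,.070,(.627,-.004),.024))
a=cv2.resize(cv2.imread('pics/t9.png')[150:280,100:400],(600,260)); b=cv2.resize(cv2.imread('pics/s9.png')[60:380,100:400],(320,340))
im=np.zeros((600,800,3),np.uint8); im[:260,:600]=a; im[260:,:320]=b; im[260:,330:783]=cv2.resize(cv2.imread('pics/w9.png'),(453,340)); cv2.imwrite('pics/v9.png',im)
E
```

```text
[0.47638387 0.0730703  0.20070175] [ 0.11559438  0.11474988 -0.62861478]
(0.6345, 0.0717, 0.0295, 2140, np.float64(0.0788)) (0.6257, -0.0054, 0.0249, 1116, np.float64(0.0697))
```

View pics/v9.png

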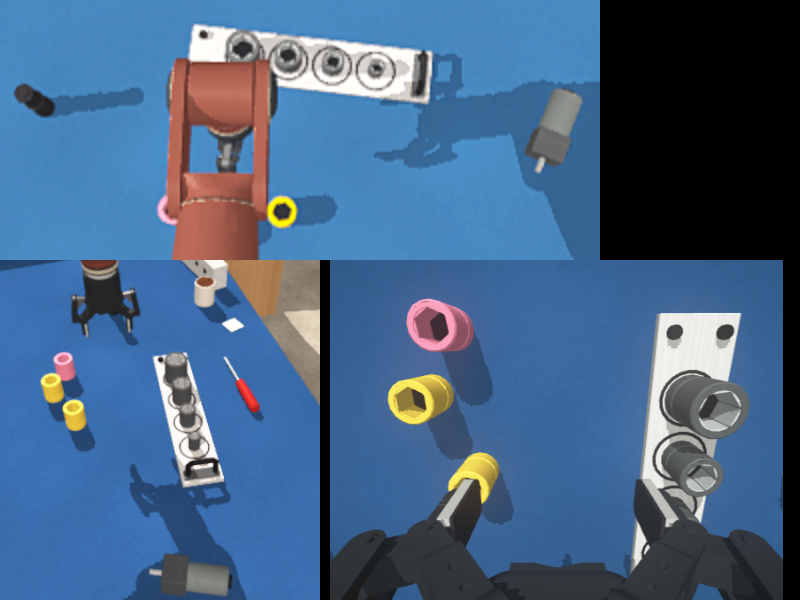

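The combined view shows all four sockets upright on their rings. In the top crop, d is at (243,47), c at (289,57), b at (333,65) and a at (376,70) beside the handle. The rim fits, each measured in the wrist camera, put every socket within about 1.5 mm of its ring centre. The torch, motor and screwdriver are undisturbed and the gripper is clear.

```bash
python3 -c "
from plant import manip
print(manip.job_done())"
```

```text
the job is handed in; nothing more can be done
None
```

The job is handed in: all four sockets stand upright on the rail in order of size, smallest beside the handle, each within about 1.5 mm of its ring centre by my measurements, with the torch, motor and screwdriver untouched, at about 26 s on the robot's clock.

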